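# Set up the condiment tray

## Task

Set up the condiment tray under the hood: stand the three lidded ceramic pots on the steel tray, each upright inside the low bamboo frame of its own shape and size (large round, small round, oblong). Keep the pots upright and set them down gently rather than dropping them, and leave the three open, empty pots where they are.

Things in the scene. Friction and masses are not known exactly. Their poses are not given: they have to be found in the camera images.
- pot_large_mid (a point): LARGE ROUND LIDDED pot: white glazed ceramic, straight sided, 64 mm across, its closed lid (firmly on, flush with the sides) at 76 mm and a round knob 20 mm across on it, 90 mm high in all; about 0.3 kg. Belongs in the large round frame. It stands upright on the ledge at the start. The point is on its vertical axis, half-way up; z up. 45 mm above its underside.
- pot_small_mid (a point): SMALL ROUND LIDDED pot: the same ware, straight sided, 42 mm across, lid at 72 mm and a round knob 20 mm across on it, 86 mm high in all; about 0.15 kg. Belongs in the small round frame. It stands upright on the ledge at the start. The point is on its vertical axis, half-way up; z up. 43 mm above its underside.
- pot_oblong_mid (a point): OBLONG LIDDED pot: the same ware, a straight-sided box 84 mm long (its own x) and 40 mm wide (its own y), lid at 72 mm with a small bar knob (30 by 14 mm) on it, 86 mm high in all; about 0.25 kg. Belongs in the oblong frame, long side along the frame's long side. It may start at any yaw within 1.2 rad of x. It stands upright on the ledge at the start. The point is on its vertical axis, half-way up; z up. 43 mm above its underside.
- open_large_mid (a point): Look-alike to leave alone: large round OPEN pot, white ceramic, 64 mm across, 76 mm high, no lid: empty, one looks down into it. Loose. It stands upright on the ledge at the start. The point is on its vertical axis, half-way up; z up.
- open_small_mid (a point): Look-alike to leave alone: small round OPEN pot, white ceramic, 42 mm across, 72 mm high, no lid, empty. Loose. It stands upright on the ledge at the start. The point is on its vertical axis, half-way up; z up.
- open_oblong_mid (a point): Look-alike to leave alone: oblong OPEN pot, white ceramic, 84 mm (its own x) by 40 mm (its own y), 70 mm high, no lid, empty. Loose. It stands upright on the ledge at the start. The point is on its vertical axis, half-way up; z up.
- tray: Stainless steel serving tray, fixed to the ledge, 340 mm long (its own y) by 150 mm wide (its own x), rim 16 mm high, wall 4 mm, floor top 4 mm above the ledge. Origin at the centre of its underside, at ledge height. The three bamboo frames stand in a row along its length at -107, 0 and +107 mm, in an order that changes from start to start.
- frame_large: Large round bamboo frame: a low open ring fixed on the tray floor, 84 mm inside, 94 mm outside, 8 mm high (top 12 mm above the ledge). The pot stands inside it, on the tray floor. Origin on its axis at the tray floor, 4 mm above the ledge.
- frame_small: Small round bamboo frame: a low open ring fixed on the tray floor, 58 mm inside, 68 mm outside, 8 mm high (top 12 mm above the ledge). The pot stands inside it, on the tray floor. Origin on its axis at the tray floor, 4 mm above the ledge.
- frame_oblong: Oblong bamboo frame: a low open rectangle fixed on the tray floor, 104 by 60 mm inside, 114 by 70 mm outside, long side along its own x (across the tray), 8 mm high (top 12 mm above the ledge). The pot stands inside it, on the tray floor. Origin at its centre at the tray floor, 4 mm above the ledge.

How it is judged:
By the outcome, as a careful person would: the job done as asked, in the order asked, and still so for the second after the job is handed in, with the robot touching nothing.
It also fails if it takes over 80 s, if anything falls off the work surface, if the arm or the gripper's body presses on something with over 40 N, if the wrist force passes 120 N, or if a joint passes its speed limit or range.

## Robot

A 6-joint arm with a two-finger parallel gripper is mounted at the origin on the work surface. World frame = base frame: x ahead of the robot, y to its left, z up, the work surface at z = 0. Lengths are in m, angles in rad, forces in N, time in s.
With the tool pointing down it reaches from about 0.25 to 0.775 m from the base axis. Payload 4 kg.
Tool frame: the origin (TCP) lies midway between the tips of the shut fingers; the grasp point (between the pads) lies 19 mm behind it; z points along the fingers, y is the line along which they close (so a half turn about z gives the same grasp; the last joint's range is limited). The gripper opens to 94 mm and grips with 3 to 60 N. Pads are 16 mm wide; open, the fingers measure 119 mm over their backs; the gripper's body (75 mm by 177 mm) begins 78 mm behind the grasp point.
Start: joints at [-1.34, 0.087, 1.371, -0, 1.684, -0.103], TCP at [0.18, -0.52, 0.206] pointing down, gripper open.
Joint ranges: [-3.1, 3.1], [-0.76, 2.03], [0.27, 2.55], [-1.08, 4.22], [0.17, 2.65], [-2.57, 2.57]. Speed limits (rad/s): [2.79, 2.79, 3.14, 3.14, 3.14, 3.14].

## Interface

Orientations are given as a rotation vector (axis times angle).
In Python, from station import env, move_gripper, viewer gives the robot as it stands. The module is installed in compiled form; this text tells all that it offers. Calls block until the motion is done:
- env.reach(position, orientation): joint-space move of the TCP to a pose.
- env.servo_line(position, rot=None, velocity=0.15, guard=None): straight line of the TCP; rot=None keeps the orientation; velocity is the mean speed in m/s. With guard (N) it stops when the force on the tool has changed by that much, and returns True; else False.
- env.move_j(angles): joint-space move.
- move_gripper(opening): opening from 0.0 (shut) to 1.0 (fully open); the grip force is fixed at half the most; returns when the fingers have stopped.
- env.dwell(seconds).
- env.solve_ik(position, orientation): joint angles nearest the present ones, or None.
- viewer.grab_frame(name): name is "scene" or "top" or "wrist"; returns a dict with "image" (420x560x3 uint8, blue, green, red), "camera_matrix" (3x3 intrinsics, pixels), "k1" (the pictures are not rectified: a ray, as slopes to the right and down, at radius r is drawn at 1 + k1 r^2 times it, then the intrinsics apply), "rvec" (rotation vector, rad) and "tvec" (3), from world to camera coordinates, as OpenCV has them. Camera axes: x right, y down, z forward; pixel columns grow to the right and rows downward; lengths in m; the calibration is good to about 2 mm. A picture is of the moment at which its call begins. There is no depth.
A pose or a line that the arm cannot do raises env.Unreachable and nothing moves.
- env.sign_off(): hands the job in; it is judged then, once.
Readings, each from a call of its own:
- env.current_time(): time.
- env.current_joint_positions(): joint angles.
- env.current_qvel(): joint speeds.
- env.current_joint_torque(): joint torques, N m.
- env.current_eef_pos(): TCP position.
- env.current_eef_rot(): TCP orientation.
- env.current_ft_force(): force on the tool from outside, world axes, zero at the start.
- env.current_moment(): the same for the moment, N m.
- env.current_width(): opening from 0.0 (shut) to 1.0 (fully open).
- env.current_gripper_force(): force on a finger pad.
Only numpy, scipy, OpenCV 4.12 (cv2) and the standard library are available. Lean on these libraries where they do the work, as an engineer would, in place of code of your own. Each camera call takes 0.05 s, during which the arm holds its last target. There are 200 camera calls.

## Working session

There is one attempt and no reset: what is moved stays moved. The work goes in short steps, each a Python script; the robot and the scene stay as the last script left them, time stands still between calls to the robot, and variables do not carry over. Pictures are saved under pics/ and viewed, at most 14 in all, crops included, and the job is handed in when it is done.

```bash
mkdir -p pics; cat > h.py <<'E'
import numpy as np, cv2, pickle
from station import env, move_gripper, viewer
def snap(name,fn):
    f=viewer.grab_frame(name); cv2.imwrite(f'pics/{fn}.png',f['image']); pickle.dump(f,open(f'pics/{fn}.pkl','wb')); return f
def ld(fn): return pickle.load(open(f'pics/{fn}.pkl','rb'))
def D(f): return np.array([f['k1'],0,0,0,0],float)
def ray(f,uv):
    n=cv2.undistortPoints(np.array([[uv]],float),np.array(f['camera_matrix']),D(f))[0,0]
    R=cv2.Rodrigues(np.array(f['rvec'],float))[0]; t=np.array(f['tvec'],float).ravel()
    d=R.T@np.array([n[0],n[1],1]); return -R.T@t,d/np.linalg.norm(d)
def onz(f,uv,z):
    c,d=ray(f,uv); return c+d*(z-c[2])/d[2]
def tri(obs):
    A=0;b=0
    for f,uv in obs:
        c,d=ray(f,uv);P=np.eye(3)-np.outer(d,d);A=A+P;b=b+P@c
    x=np.linalg.solve(A,b); return x,[float(np.linalg.norm((np.eye(3)-np.outer(ray(f,u)[1],ray(f,u)[1]))@(x-ray(f,u)[0]))) for f,u in obs]
def proj(f,P):
    return cv2.projectPoints(np.array(P,float).reshape(-1,1,3),np.array(f['rvec'],float),np.array(f['tvec'],float),np.array(f['camera_matrix']),D(f))[0][:,0]
E
python3 - <<'E'
from h import *
for n in ['scene','top','wrist']:
    f=snap(n,n+'0'); c,d=ray(f,(280,210)); print(n,c.round(3),d.round(3),f['k1'],f['camera_matrix'][0][0])
print(env.current_time(),env.current_eef_rot(),env.current_eef_pos())
E
```

```text
scene [1.076 0.351 0.597] [-0.642 -0.419 -0.642] -0.020992473174166873 386.2422945176046
top [0.405 0.006 1.423] [ 0.109 -0.023 -0.994] -0.18758982964883164 517.9981213029563
wrist [ 0.249 -0.494  0.384] [-0.241 -0.074 -0.968] 0.020632963818664602 303.4146929311606
0.15 [-3.09631006e+00 -5.21559301e-01  1.95965321e-04] [ 0.18009224 -0.51924584  0.20457639]
```

View pics/top0.png

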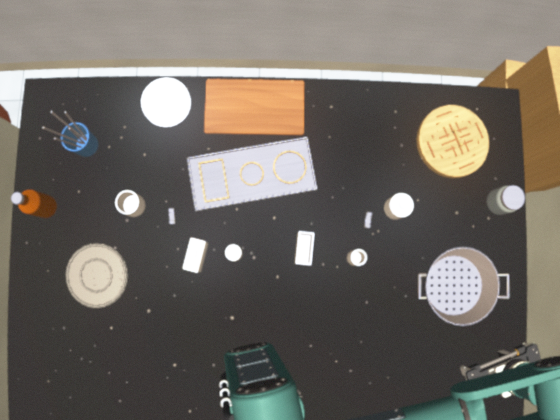

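View pics/scene0.png

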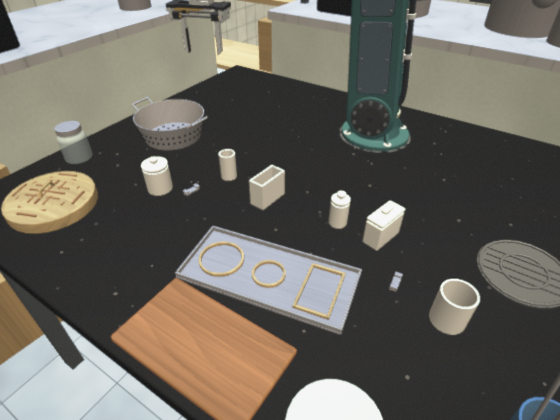

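The top view shows the lidded large pot at (399,206), small at (233,253) and oblong at (195,255). The frames on the tray are oblong (213,180), small (252,174) and large (290,168). The open pots are at (129,203), (358,257) and (305,248). I'll enlarge both views to get precise pixels.

```bash
python3 - <<'E'
import cv2
a=cv2.imread('pics/top0.png')[130:280,160:420]; cv2.imwrite('pics/topc.png',cv2.resize(a,None,fx=3,fy=3,interpolation=cv2.INTER_CUBIC))
a=cv2.imread('pics/scene0.png')[145:335,130:420]; cv2.imwrite('pics/scenec.png',cv2.resize(a,None,fx=2.75,fy=2.75,interpolation=cv2.INTER_CUBIC))
E
```

```text
(no output)
```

View pics/topc.png

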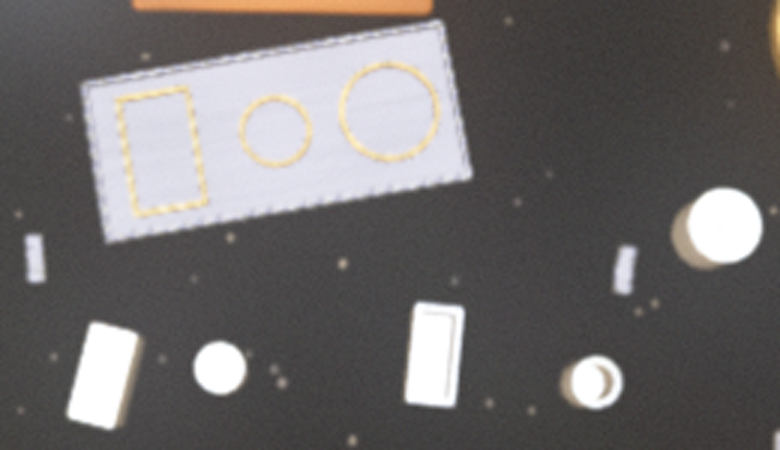

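View pics/scenec.png

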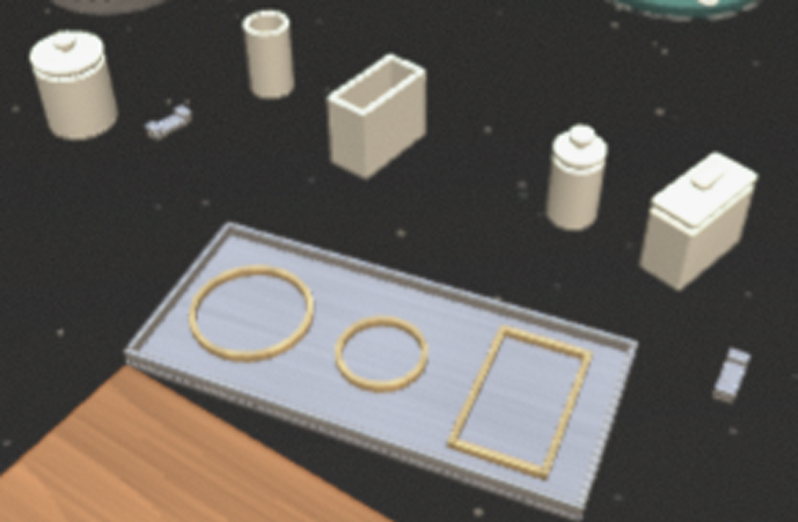

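The scene crop confirms it: large, small and oblong pots with knobs are the lidded ones, and there are two little metal brackets between pots and tray that might be feet of something transparent. I'll compute positions and look at the brackets close up.

```bash
cat >> h.py <<'E'
def T(u,v): return (160+(u+.5)/3-.5,130+(v+.5)/3-.5)
def S(u,v): return (130+(u+.5)/2.75-.5,145+(v+.5)/2.75-.5)
E
python3 - <<'E'
from h import *
t=ld('top0');s=ld('scene0')
for n,a,b in [('ringL',(390,111),(252,313)),('ringS',(276,131),(382,354)),('obl c1',(117,98),(451,443)),('c2',(187,88),(547,472)),('c3',(206,204),(589,355)),('c4',(135,215),(504,330)),
 ('trayA',(82,83),(582,516)),('trayB',(441,21),(129,353)),('trayC',(470,179),(230,225)),('trayD',(107,241),(636,344)),
 ('L lid',(724,225),(69,57)),('S lid',(220,368),(579,148)),('O ca',(94,323),(716,154)),('O cb',(141,334),(0,0)),
 ('brkL',(35,259),(732,376)),('brkR',(625,270),(168,122)),('openS',(595,382),(267,22)),('openO',(435,355),(378,82))]:
    if b==(0,0): continue
    x,e=tri([(t,T(*a)),(s,S(*b))]); print(n,x.round(4),np.round(e,4))
print('clips on table L', [onz(t,T(*p),0.0).round(3) for p in [(34,236),(37,281)]],[onz(t,T(*p),0.0).round(3) for p in [(629,247),(622,293)]])
print('clips scene', [onz(s,S(*p),0.01).round(3) for p in [(740,352),(724,396)]],[onz(s,S(*p),0.01).round(3) for p in [(150,130),(187,113)]])
print('O top corners @.072',[onz(t,T(*p),.072).round(4) for p in [(93,322),(137,333),(114,429),(68,414)]])
print('O scene @.072',[onz(s,S(*p),.072).round(4) for p in [(717,154),(755,178),(694,223),(651,199)]])
print('openO @.07',[onz(t,T(*p),.07).round(4) for p in [(415,303),(463,306),(455,406),(405,403)]])
E
```

```text
ringL [ 0.683  -0.0512  0.0058] [0.0005 0.0005]
ringS [0.662  0.0539 0.0062] [0.0004 0.0004]
obl c1 [0.701  0.1725 0.0321] [0.0305 0.0305]
c2 [ 0.6912  0.1688 -0.0034] [0.0329 0.0329]
c3 [ 0.5829  0.1473 -0.004 ] [0.0321 0.0321]
c4 [0.5936 0.1516 0.0274] [0.0311 0.0311]
trayA [0.7038 0.2357 0.0086] [0.0004 0.0004]
trayB [ 0.7674 -0.0965  0.0123] [0.0017 0.0017]
trayC [ 0.6203 -0.126   0.0104] [0.0002 0.0002]
trayD [0.5562 0.2058 0.0122] [0.0001 0.0001]
L lid [ 0.5748 -0.3483  0.0684] [0.0008 0.0008]
S lid [0.4409 0.0953 0.0695] [0.0002 0.0002]
O ca [0.4724 0.2034 0.1325] [0.0062 0.0062]
brkL [0.539  0.2735 0.0041] [0.0001 0.0001]
brkR [ 0.5395 -0.2716  0.0049] [0.0002 0.0002]
openS [ 0.4343 -0.2321  0.0721] [0.0001 0.0001]
openO [ 0.4556 -0.0913  0.0705] [0.0002 0.0002]
clips on table L [array([0.561, 0.276, 0.   ]), array([0.519, 0.272, 0.   ])] [array([ 0.561, -0.276,  0.   ]), array([ 0.518, -0.27 ,  0.   ])]
clips scene [array([0.52 , 0.271, 0.01 ]), array([0.564, 0.276, 0.01 ])] [array([ 0.562, -0.272,  0.01 ]), array([ 0.524, -0.261,  0.01 ])]
O top corners @.072 [array([0.4784, 0.2074, 0.072 ]), array([0.4697, 0.1685, 0.072 ]), array([0.3858, 0.1863, 0.072 ]), array([0.3978, 0.2269, 0.072 ])]
O scene @.072 [array([0.3902, 0.1912, 0.072 ]), array([0.4023, 0.2267, 0.072 ]), array([0.4774, 0.2071, 0.072 ]), array([0.4699, 0.1697, 0.072 ])]
openO @.07 [array([ 0.5008, -0.0734,  0.07  ]), array([ 0.4989, -0.1155,  0.07  ]), array([ 0.4116, -0.1096,  0.07  ]), array([ 0.4135, -0.066 ,  0.07  ])]
```

```bash
python3 - <<'E'
import cv2,numpy as np
s=cv2.imread('pics/scene0.png')
t=cv2.imread('pics/top0.png')
g=lambda a:np.clip(255*(a/255.)**0.45,0,255).astype('uint8')
a=cv2.resize(g(t[180:240,155:215]),(400,400),interpolation=cv2.INTER_CUBIC)
b=cv2.resize(g(t[180:240,340:400]),(400,400),interpolation=cv2.INTER_CUBIC)
w=cv2.resize(g(s[130:230,110:430]),(800,250),interpolation=cv2.INTER_CUBIC)
w=np.vstack([w,cv2.resize(g(s[230:330,110:430]),(800,250),interpolation=cv2.INTER_CUBIC)])
cv2.imwrite('pics/gs.png',w)
E
```

```text
(no output)
```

View pics/wrist0.png

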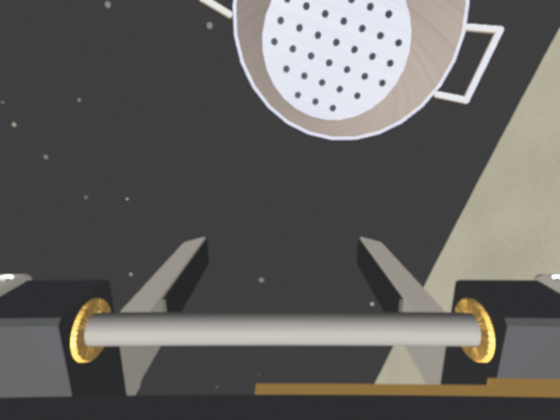

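View pics/gs.png

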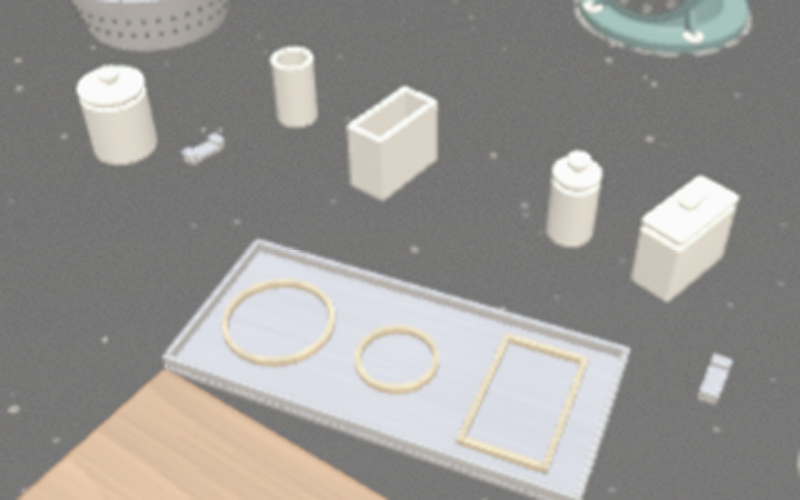

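The brackets at (0.539, ±0.272) have a slot across x, so they look like feet of a clear upright pane between the pots and the tray. I'll look for its edges numerically in averaged images.

```bash
python3 - <<'E'
from h import *
for n in ['scene','top']:
    fs=[viewer.grab_frame(n) for _ in range(12)]
    m=np.mean([f['image'].astype(float) for f in fs],0); f=fs[0]; f['avg']=m; pickle.dump(f,open(f'pics/{n}avg.pkl','wb'))
    sd=np.std([g['image'].astype(float) for g in fs],0).mean(); print(n,'noise',sd)
    gray=cv2.GaussianBlur(m.mean(2),(0,0),0.6).astype('f4')
    ys=np.linspace(-.25,.25,300); hs=np.arange(0,.6,.004)
    prof=[]
    for h in hs:
        p=proj(f,np.c_[np.full(300,.5395),ys,np.full(300,h)]).astype('f4')
        v=cv2.remap(gray,p[:,:1],p[:,1:],cv2.INTER_LINEAR,borderValue=np.nan)[:,0]; prof.append(v)
    P=np.array(prof)
    d=P[1:-1]*2-P[:-2]-P[2:]   # ridge
    g=P[2:]-P[:-2]
    for nm,q in(('ridge',d),('grad',g)):
        s=np.nanmedian(q,1); o=np.argsort(-abs(s))[:6]; print(nm,[(round(float(hs[i+1]),3),round(float(s[i]),2)) for i in o],'rms',np.nanstd(s))
    # contrast stretch
    c=np.clip((m-15)*6,0,255) if n=='scene' else np.clip((m-15)*6,0,255)
    cv2.imwrite(f'pics/{n}st.png',c.astype('uint8'))
a=np.hstack([cv2.resize(cv2.imread('pics/scenest.png'),(400,300),interpolation=cv2.INTER_AREA),cv2.resize(cv2.imread('pics/topst.png'),(400,300),interpolation=cv2.INTER_AREA)])
cv2.imwrite('pics/st.png',cv2.imread('pics/scenest.png'))
E
```

```text
scene noise 1.041994039922305
ridge [(0.492, 63.7), (0.452, 58.45), (0.352, -58.32), (0.356, 48.37), (0.448, -44.44), (0.456, 18.34)] rms 11.305554
grad [(0.352, 73.08), (0.452, 72.45), (0.492, -65.25), (0.448, 65.12), (0.356, 43.46), (0.436, -8.58)] rms 13.090222
top noise 1.6517092367164767
ridge [(0.564, 0.02), (0.588, 0.02), (0.58, 0.02), (0.46, 0.02), (0.5, 0.01), (0.548, -0.01)] rms 0.0052861585
grad [(0.564, -0.15), (0.568, -0.15), (0.572, -0.13), (0.592, -0.12), (0.588, -0.1), (0.576, -0.1)] rms 0.034989394<stdin>:16: RuntimeWarning: All-NaN slice encountered
```

View pics/st.png

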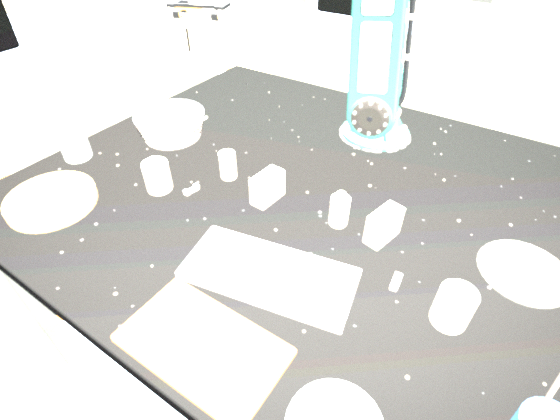

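The averaged images show no visible edge, so I'll check by touch: a gentle guarded vertical descent on the bracket line. I'll also check reachability of the planned poses.

```bash
cat >> h.py <<'E'
from scipy.spatial.transform import Rotation as Ro
def dn(yaw): return (Ro.from_euler('z',yaw)*Ro.from_euler('x',np.pi)).as_rotvec()
E
python3 - <<'E'
from h import *
t=ld('top0')
c=[onz(t,T(*p),.012) for p in [(117,98),(187,88),(206,204),(135,215)]]; m=np.mean(c,0); print('frameO',m.round(4))
c=np.array(c)[:,:2]; d=(c[0]+c[1]-c[2]-c[3]); print('yaw frame',np.arctan2(d[1],d[0]),np.linalg.norm(d)/2)
for nm,a in [('L',(390,111)),('S',(276,131))]: print(nm,onz(t,T(*a),.012).round(4))
tr=np.array([onz(t,T(*p),.016)[:2] for p in [(82,83),(441,21),(470,179),(107,241)]]); print('tray c',tr.mean(0), (tr[0]+tr[3]-tr[1]-tr[2])/2)
for p,y in [((.54,0,.4),0),((.54,0,.1),0),((.575,-.348,.03),0),((.575,-.348,.3),0),((.683,-.051,.3),.19),((.683,-.051,.035),.19),((.641,.159,.3),.19),((.641,.159,.035),.19),((.433,.197,.03),-.22)]:
    q=env.solve_ik(np.array(p),dn(y)); print(p,None if q is None else np.round(q,2))
env.reach([.40,-.1,.42],dn(0)); move_gripper(0.0)
env.reach([.54,0,.42],dn(0)); f0=env.current_ft_force()
hit=env.servo_line([.54,0,.06],velocity=.06,guard=3.)
print(hit,env.current_eef_pos(),env.current_ft_force(),f0,env.current_time())
if hit: p=env.current_eef_pos(); env.servo_line([p[0],p[1],p[2]+.03])
E
```

```text
frameO [0.6405 0.1588 0.012 ]
yaw frame 0.18876506168190904 0.11038468313793541
L [ 0.6821 -0.0514  0.012 ]
S [0.6611 0.0534 0.012 ]
tray c [0.66130825 0.05409881] [-0.06451932  0.33131327]
(0.54, 0, 0.4) [-0.11  0.11  0.96 -0.    2.07  1.47]
(0.54, 0, 0.1) [-0.11  0.11  1.56 -0.    1.47  1.47]
(0.575, -0.348, 0.03) [-0.63  0.44  1.29 -0.    1.41  0.94]
(0.575, -0.348, 0.3) [-0.63  0.38  0.83 -0.    1.93  0.94]
(0.683, -0.051, 0.3) [-0.16  0.41  0.79 -0.    1.94  1.22]
(0.683, -0.051, 0.035) [-0.16  0.46  1.24 -0.    1.43  1.22]
(0.641, 0.159, 0.3) [ 0.16  0.35  0.87 -0.    1.92  1.54]
(0.641, 0.159, 0.035) [ 0.16  0.41  1.32 -0.    1.41  1.54]
(0.433, 0.197, 0.03) [ 0.31  0.03  1.79 -0.    1.32  2.1 ]
False [ 5.40018910e-01 -9.16683826e-06  6.00581207e-02] [ 1.2103777  -0.70415223  0.63043074] [-0.83502404  0.24112525  0.14314932] 11.525
```

No contact on the bracket line down to 60 mm at y = 0. I'll do one more guarded sweep over the tray side, low, then upwards, to rule out a leaning or overhead pane, while using it to look at the tray and pots with the wrist camera.

```bash
python3 - <<'E'
from h import *
def g(p,v=.1,gd=4.):
    h=env.servo_line(p,velocity=v,guard=gd); print(p,h,env.current_eef_pos().round(3),np.round(env.current_ft_force(),1),round(env.current_time(),2)); return h
(g([.68,0,.06]) or g([.68,0,.28]) or g([.50,-.02,.28],.12))
f=snap('wrist','w1')
E
```

```text
[0.68, 0, 0.06] False [0.68 0.   0.06] [-0.3  0.7  0.4] 13.07
[0.68, 0, 0.28] False [0.68  0.    0.279] [-0.4 -0.6  0. ] 15.43
[0.5, -0.02, 0.28] False [ 0.5  -0.02  0.28] [ 0.2  0.6 -0.2] 17.08
```

View pics/w1.png

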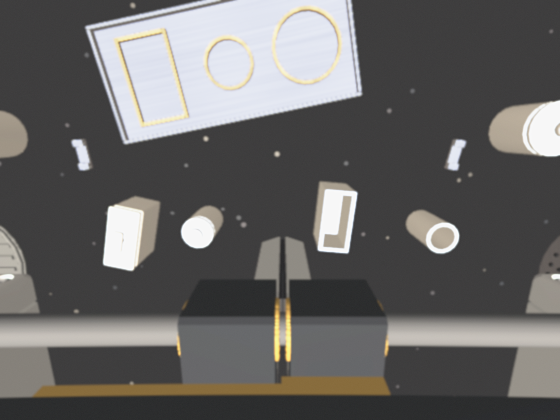

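The wrist view shows the small pot lid at (198,231), the oblong lid at corners (110,206),(145,210),(136,270),(104,263), rings at (229,63) and (307,45), and the brackets as flat little parts. Nothing stood in the swept region. I'll cross-check positions with it.

```bash
python3 - <<'E'
from h import *
t=ld('top0');s=ld('scene0');w=ld('w1')
for n,o in [('S lid',[(t,T(220,368)),(w,(198,232)),(s,S(579,150))]),('ringS',[(t,T(276,131)),(w,(229,63)),(s,S(382,354))]),('ringL',[(t,T(390,111)),(w,(307,45)),(s,S(252,313))]),
 ('O lid',[(t,T(103,375)),(w,(124,237)),(s,S(704,189))]),('L lid',[(t,T(724,225)),(s,S(69,58))]),
 ('FO',[(t,T(161,151)),(w,(151,78)),(s,S(523,400))])]:
    x,e=tri(o); print(n,x.round(4),np.round(e,4))
c=np.array([onz(w,p,.072)[:2] for p in [(110,206),(145,210),(136,270),(104,263)]]); print('O wrist',c.round(4),c.mean(0))
d=c[0]+c[1]-c[2]-c[3]; print('yaw',np.arctan2(d[1],d[0]),np.linalg.norm(d)/2)
# tray white segmentation of pots in top
g=cv2.cvtColor(t['image'],cv2.COLOR_BGR2GRAY); b=(g>235).astype('uint8')
n,l,st,ce=cv2.connectedComponentsWithStats(b)
for i in range(1,n):
    if st[i,4]>100 and 160<ce[i,0]<420 and 180<ce[i,1]<280:
        r=cv2.minAreaRect(np.argwhere(l==i)[:,::-1].astype('f4')); z=.076 if ce[i,0]>380 else .072
        bx=np.array([onz(t,p,z)[:2] for p in cv2.boxPoints(r)]); print(ce[i].round(1),st[i],onz(t,ce[i],z).round(4),np.linalg.norm(bx[0]-bx[1]).round(3),np.linalg.norm(bx[1]-bx[2]).round(3),[np.arctan2(*(v[::-1])).round(3) for v in (bx[1]-bx[0],bx[2]-bx[1])])
print(env.current_joint_positions().round(2))
E
```

```text
S lid [0.4408 0.0954 0.0675] [0.0002 0.0002 0.0001]
ringS [0.6622 0.0539 0.0063] [0.0003 0.0003 0.0005]
ringL [ 0.6836 -0.0513  0.0064] [0.0005 0.0012 0.0011]
O lid [0.4326 0.1972 0.0674] [0.0006 0.0014 0.001 ]
L lid [ 0.5749 -0.3486  0.0673] [0.0009 0.0009]
FO [0.6422 0.1603 0.0072] [0.0012 0.0011 0.0004]
O wrist [[0.478  0.2058]
 [0.4726 0.1612]
 [0.3869 0.1831]
 [0.3975 0.2252]] [0.43372678 0.19384376]
yaw -0.24346256867984128 0.08562692913151625
[401.1 204.7] [390 193  23  24 438] [ 0.5743 -0.3472  0.076 ] 0.06 0.062 [np.float64(-1.547), np.float64(3.13)]
[304. 248.] [296 231  18  34 462] [ 0.4555 -0.0898  0.072 ] 0.085 0.04 [np.float64(-0.085), np.float64(-1.652)]
[193.7 254.7] [183 238  22  34 501] [0.4323 0.1981 0.072 ] 0.084 0.041 [np.float64(-0.227), np.float64(-1.802)]
[232.7 252.2] [225 245  16  16 203] [0.441 0.096 0.072] 0.039 0.039 [np.float64(-1.55), np.float64(-3.118)]
[357.2 256.8] [351 249  16  16 153] [ 0.4347 -0.2299  0.072 ] 0.04 0.039 [np.float64(-1.556), np.float64(-3.136)]
[-0.15 -0.03  1.34  0.    1.83  1.42]
```

Consistent within about 1–2 mm. Now I'll move the large pot with guarded motions.

```bash
cat >> h.py <<'E'
def rep(m): print(m,env.current_eef_pos().round(4),np.round(env.current_ft_force(),1),'w',round(env.current_width()*94,1),'F',round(float(env.current_gripper_force()),1),'t',round(env.current_time(),2),flush=True)
def line(p,yaw=None,v=.2,gd=10.):
    h=env.servo_line(p,rot=None if yaw is None else dn(yaw),velocity=v,guard=gd)
    if h: rep('HIT'); raise SystemExit
def pick(x,y,yaw,opn,z=.031,zt=.2):
    env.reach([x,y,zt],dn(yaw)); move_gripper(opn); rep('above')
    line([x,y,z+.07],v=.15,gd=5); line([x,y,z],v=.1,gd=5)
    move_gripper(0.0); rep('grip')
    line([x,y,z+.02],v=.05,gd=12); line([x,y,zt],v=.2,gd=12); rep('lifted')
def place(x,y,yaw,opn,z=.031,zt=.2):
    line([x,y,zt],yaw,v=.2); rep('over')
    line([x,y,z+.022],v=.15)
    h=env.servo_line([x,y,z-.004],velocity=.025,guard=3.); rep(f'down {h}')
    move_gripper(opn); rep('open')
    line([x,y,z+.09],v=.15,gd=6); line([x,y,zt],v=.25,gd=10)
E
python3 - <<'E'
from h import *
pick(.5746,-.348,0,1.0)
place(.683,-.0513,.19,.95)
snap('wrist','w2')
E
```

```text
above [ 0.5746 -0.348   0.2   ] [ 0.5 -0.1 -0.4] w 94.1 F 0.0 t 19.88
grip [ 0.5748 -0.3486  0.0315] [ 0.5 -2.   2. ] w 64.0 F 30.0 t 22.12
lifted [ 0.5739 -0.3476  0.198 ] [ 0.2  0.3 -3.5] w 63.6 F 30.0 t 23.56
over [ 0.6828 -0.0525  0.2   ] [ 0.4 -0.4 -2.9] w 63.5 F 30.0 t 25.29
down True [ 0.6828 -0.0512  0.0352] [ 0.7 -0.4  3.7] w 63.7 F 30.0 t 27.13
open [ 0.6813 -0.051   0.0331] [0.4 1.  0.2] w 89.5 F 0.0 t 27.73
```

The large pot touched the tray floor at the expected height. Next is the small pot.

```bash
python3 - <<'E'
from h import *
line([.4408,.0955,.2],0,v=.2,gd=6)
pick(.4408,.0955,0,.68)
place(.6618,.0538,.19,.68)
snap('wrist','w3')
E
```

```text
above [0.4408 0.0955 0.2   ] [ 0.5 -0.2 -0. ] w 63.9 F 0.0 t 31.39
grip [0.4412 0.0954 0.0315] [1.1 0.3 2.5] w 41.2 F 30.0 t 33.52
lifted [0.44   0.0954 0.1985] [ 0.6 -0.1 -0.8] w 41.3 F 30.0 t 34.97
over [0.6613 0.054  0.1997] [ 0.2 -0.  -0.7] w 41.3 F 30.0 t 36.24
down True [0.6615 0.0538 0.0353] [0.4 0.3 2.9] w 41.2 F 30.0 t 38.08
open [0.6604 0.0538 0.0338] [-0.3 -0.2  0.4] w 64.1 F 0.0 t 38.64
```

View pics/w3.png

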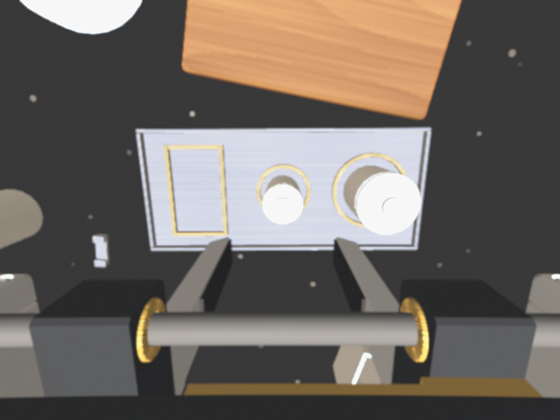

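Both pots stand inside their rings, small lid at (283,203) and large lid at (388,203). Now the oblong one.

```bash
python3 - <<'E'
from h import *
line([.4327,.1972,.2],-.23,v=.2,gd=6)
pick(.4327,.1972,-.23,.85)
place(.641,.159,.19,.68)
rep('done'); snap('scene','s4'); snap('top','t4')
a=cv2.imread('pics/s4.png')[145:335,130:420]; b=cv2.imread('pics/t4.png')[130:280,160:420]
cv2.imwrite('pics/f4.png',np.vstack([cv2.resize(a,(460,300)),cv2.resize(b,(460,265))]))
E
```

```text
above [0.4327 0.1972 0.2   ] [-0.  -0.3  0.2] w 79.7 F 0.0 t 42.12
grip [0.4327 0.1972 0.0311] [0.1 0.3 0. ] w 39.8 F 30.0 t 44.48
lifted [0.4318 0.1969 0.1983] [ 0.2  1.5 -3. ] w 40.1 F 30.0 t 45.92
over [0.6402 0.1592 0.1996] [ 0.3 -0.3 -2.4] w 39.3 F 30.0 t 47.12
down True [0.6409 0.159  0.035 ] [-0.1  0.1  3.9] w 39.7 F 30.0 t 48.98
open [0.6391 0.1587 0.0326] [-0.2  0.1 -0.1] w 63.9 F 0.0 t 49.55
done [0.641  0.159  0.1996] [ 0.3 -0.   0. ] w 64.0 F 0.0 t 50.76
```

View pics/f4.png

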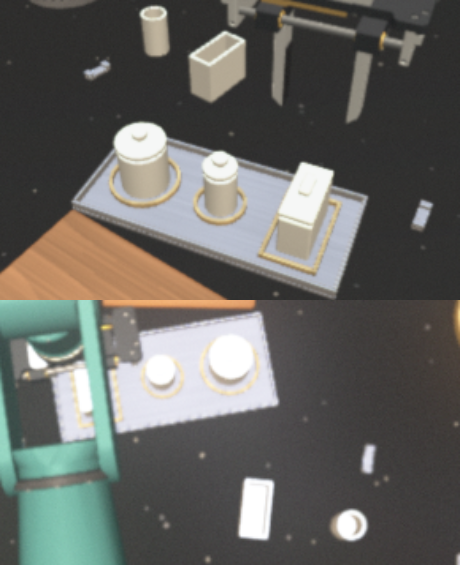

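All three stand upright inside their frames, and the gripper is clear. Handing in.

```bash
python3 -c "
from station import env
print(env.sign_off())"
```

```text
the job is handed in; nothing more can be done
None
```

The job is handed in at about 51 s: the three lidded pots stand upright in their own frames on the tray, set down at about 3 N contact force, and I left the three open pots alone.

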